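Turn the recipe board over its spine

TASK

Turn the café's recipe board over to its other side: first slide the sugar tin along the counter, upright, out of the place where the board will lie, then push the board up and over its hinge rail with your fingertips and press it down fully flat on the other side. Take neither the tin nor the board between the fingers, do not lift the tin, and leave everything else where it stands.

Things in the scene. Friction and masses are not known exactly. Their poses are not given: they have to be found in the camera images.
- rail: Steel hinge rail screwed to the counter, 210 mm long (its x axis, pointing away from the robot, is the spine line), 22 mm wide, plate 3 mm high with two hinge knuckles 15 mm high at its ends. Origin on the counter at the middle of the rail; z up; y across the spine, to the robot's left. The hinge axis runs along x, 8 mm above the origin. The board starts leaning over the -y side and has to lie on the +y side.
- board (a joint): Angle of the recipe board about the rail's hinge axis, rad: 0 = lying flat on the rail's -y side, pi/2 = upright, pi (3.14, the stop) = lying flat on the +y side. It starts ajar at 0.5 to 1.1, leaning over the -y side with its free edge 65 to 120 mm above the counter. The hinge is stiff (about 0.25 N m of friction): the board stays at whatever angle it is left and does not fall by itself, so it must be pushed all the way down.
- board_mid (a point): Centre of the recipe board: a rigid plywood leaf with a printed card on both faces, 160 mm along the spine, reaching from 4 to 125 mm from the hinge axis, 6 mm thick (the hinge axis lies in its mid-plane), 0.2 kg. This point lies in the mid-plane, 64.5 mm from the hinge axis. Axes: x along the spine, y from the free edge towards the spine, z normal to the board (up when the board angle is 0).
- board_edge (a point): Middle of the board's free edge, in its mid-plane, 125 mm from the hinge axis (same axes as board_mid).
- tin: Round aluminium sugar tin with a wooden lid, closed, 66 mm across, 60 mm high, about 0.3 kg, loose, standing on the counter where the board has to lie (75 to 115 mm from the spine line on the rail's +y side). Origin centre of underside. Pushed low down it slides upright.
- cup: Bystander: white ceramic espresso cup, 62 mm across, 55 mm high, standing beyond the rail's far end; origin centre of underside
- tamper: Bystander: steel coffee tamper, base 58 mm across, 66 mm high, standing beyond the rail's far end; origin centre of underside
- spoon: Bystander: steel spoon, 140 mm long, lying crosswise before the rail's near (robot) end; origin under its middle
- juice: Bystander: amber bottle with red cap, 68 mm across, 190 mm high, at the back left or back right; origin centre of underside
- carton: Bystander: green drink carton 70 x 70 x 168 mm, at the back left or back right; origin centre of underside
- bowl: Bystander: steel bowl, 120 mm across, 50 mm high, on the counter at the robot's left; origin centre of underside
- jug: Bystander: steel mug with one handle, 80 mm across, 90 mm high, on the counter at the robot's left; origin centre of underside
Mind the look-alikes: they are no part of the job. Of the things like the tin, leave any that is turquoise; of the rest the smaller one is meant.

How it is judged:
On the way, in this order (a step that is already met when the one before it is completed fails the run):
1. the tin is slid clear of where the board will lie, the board not yet over ((y of tin in the frame of rail above 0.16 m or x of tin in the frame of rail above 0.113 m or x of tin in the frame of rail below -0.113 m) and value of joint board below 1.6 rad), for 0.2 s.
2. the board is over and flat on the other side (value of joint board above 3.07159 rad), for 0.2 s.
At the end, for the whole second after the job is handed in: The board lies flat on the rail's +y side (angle above 3.07 rad); the tin stands upright on the counter (within 0.1 rad) at rest, its centre more than 160 mm from the spine line on the +y side, or more than 113 mm along the spine from the rail's middle, so clear of the board (value of joint board above 3.07159 rad and (y of tin in the frame of rail above 0.16 m or x of tin in the frame of rail above 0.113 m or x of tin in the frame of rail below -0.113 m) and height (world z) of tin below 0.004 m and angle between tin's own z axis and vertical below 0.1 rad and linear speed of tin below 0.02 m/s); the robot touches nothing.
It fails at once if the tin is lifted off the counter (over 12 mm) (height (world z) of tin above 0.012 m).
It fails at once if the tin is tipped (over 0.5 rad) (angle between tin's own z axis and vertical above 0.5 rad).
It fails at once if the tin is taken between the fingers (horizontal distance between the grasp point and tin below 0.024 m and z of the grasp point in the frame of tin below 0.06 m).
It fails at once if the board is taken between the fingers (x of the grasp point in the frame of board_mid between -0.08 and 0.08 m and y of the grasp point in the frame of board_mid between -0.0605 and 0.0605 m and z of the grasp point in the frame of board_mid between -0.003 and 0.003 m).
It fails at once if a bystander is disturbed (moved over 25 mm) (distance of any of cup, tamper, spoon, juice, carton, bowl, jug from where it was at the start of the episode above 0.025 m).
It also fails if it takes over 51 s, if anything falls off the work surface, if the arm or the gripper's body presses on something with over 40 N, if the wrist force passes 120 N, or if a joint passes its speed limit or range.

ROBOT

A 6-joint arm with a two-finger parallel gripper is mounted at the origin on the work surface. World frame = base frame: x ahead of the robot, y to its left, z up, the work surface at z = 0. Lengths are in m, angles in rad, forces in N, time in s.
With the tool pointing down it reaches from about 0.25 to 0.775 m from the base axis. Payload 4 kg.
Tool frame: the origin (TCP) lies between the finger pads; the fingertips stand 14 mm ahead of it and the grasp point (between the pads) lies 5 mm behind it (robot.tips_ahead is the distance from the TCP to the fingertips, in m); z points along the fingers, y is the direction in which the jaws open and shut (so a half turn about z gives the same grasp; the last joint's range is limited). The gripper opens to 94 mm and grips with 3 to 60 N. Pads are 16 mm wide; open, the fingers measure 119 mm over their backs; the gripper's body (75 mm by 177 mm) begins 78 mm behind the grasp point.
Start: joints at [1.02, 0.087, 1.371, -0, 1.684, -0.103], TCP at [0.238, 0.496, 0.19] pointing down, gripper open.
Joint ranges: [-3.1, 3.1], [-0.76, 2.03], [0.27, 2.55], [-1.08, 4.22], [0.17, 2.65], [-2.57, 2.57]. Speed limits (rad/s): [2.79, 2.79, 3.14, 3.14, 3.14, 3.14].

INTERFACE

Orientations are given as [roll, pitch, yaw] about the fixed x, y, z axes, in that order (R = Rz(yaw) Ry(pitch) Rx(roll)).
In Python, from bench import robot, optics, job gives the robot as it stands.
- The arm moves only by the tool apply_moves, never from a script. Its argument "moves" is a list of rows, each a list of 3 entries, a list of its own where there are three numbers: the shift along the tool's x, y, z in cm, then the turn, a rotation vector about the tool's x, y, z in rad, then the opening, from 0 (shut) to 1 (fully open). In form: [[[tx, ty, tz], [rx, ry, rz], grip], ...]. A call has exactly 10 rows; each row is the pose to reach, as a shift and turn from the pose commanded when the call began, along the tool's axes at that moment; what a row does not reach only later rows make up. A row lasts 1/12 s, in which the tool goes at most 41.7 mm and 7.16 degrees, less where a joint would pass 70% of its speed; a pose out of reach is approached as far as the arm can. A call with a gripper value outside its range is refused whole. The fingers move at their own pace and stop on an object; the grip force is fixed at half the most. Time passes only in rows, so rows that repeat a pose let the fingers close, or fill a call up. It gives the time, the measured TCP pose, the force and the opening at its end, in the units of the state.
- robot.get_obs(): the state, without advancing time (a new reading comes with each control period).
- optics.snapshot(name): name is "side" or "top"; returns the picture (420x560x3 uint8, red, green, blue); there is no depth.
- optics.get_calibration(name): a dict with "fx", "fy", "cx", "cy" (pixels), "rvec" (rotation vector, rad) and "tvec" (3), from world to camera coordinates, as OpenCV has them. Camera axes: x right, y down, z forward; pixel columns grow to the right and rows downward; lengths in m; the calibration is good to about 2 mm. A picture is of the moment at which its call begins. get_calibration takes no time and is no camera call.
- job.close_job(): hands the job in, once; it reports no verdict.
The state is a dict: "time": time; "joint_positions": joint angles; "qvel": joint speeds; "joint_torque": joint torques, N m; "tool_pos": TCP position; "ee_rot": TCP orientation; "wrist_force": force on the tool from outside, world axes, zero at the start; "wrist_torque": the same for the moment, N m; "width": finger opening in m.
Only numpy, scipy, OpenCV 4.12 (cv2) and the standard library are available. Lean on these libraries where they do the work, as an engineer would, in place of code of your own. Each camera call takes 0.05 s, during which the arm holds its last target.

## Working session

There is one attempt and no reset: what is moved stays moved. The work goes in short steps, Python scripts to look and compute and a tool call to move; the robot and the scene stay as the last step left them, time stands still between calls to the robot, and variables do not carry over. Pictures are saved under pics/ and viewed, and the job is handed in when it is done.

Besides the shell and the picture viewer there is one more tool, called after "Emit:" as a command line: name --argument value ..., lists and objects as JSON in quotes. apply_moves: Moves the arm, as the interface text tells. Its arguments: {"type":"object","properties":{"moves":{"type":"array"}},"required":["moves"]}

```bash
ls; mkdir -p pics
python3 - <<'E'
from bench import robot, optics, job
import cv2
for n in("side","top"):
    im=optics.snapshot(n); cv2.imwrite(f"pics/{n}0.png",im[:,:,::-1]); print(n,optics.get_calibration(n))
o=robot.get_obs(); print(o)
E
```

```text
pics
side {'fx': 389.1763415969155, 'fy': 389.1763415969155, 'cx': 286.36168624815053, 'cy': 209.66557780408738, 'rvec': array([ 2.32729317, -0.61230104,  0.21916547]), 'tvec': array([-0.45315976,  0.23721658,  1.1747725 ])}
top {'fx': 450.60965433994454, 'fy': 450.60965433994454, 'cx': 273.9509053976807, 'cy': 212.55935416161267, 'rvec': array([ 2.18124238, -1.99511206,  0.24359469]), 'tvec': array([-0.03488541,  0.5510283 ,  1.17339028])}
{'time': 0.1, 'joint_positions': array([ 1.01992236e+00,  8.78869663e-02,  1.37210673e+00, -1.34988769e-05,
        1.68363512e+00, -1.03097863e-01]), 'qvel': array([ 0.00061311, -0.0009254 , -0.00357176,  0.00173023,  0.00070936,
        0.00076675]), 'joint_torque': array([ 2.98603642e-03, -3.41252196e+01, -3.03301585e+01,  7.19824503e-02,
        3.04094155e-02, -8.80690823e-05]), 'tool_pos': array([0.23785094, 0.49530801, 0.18871624]), 'ee_rot': array([-3.13956592e+00, -1.96207642e-04,  2.69381484e+00]), 'wrist_force': array([ 0.00256312, -0.07654691,  0.09451259]), 'wrist_torque': array([-0.0028003 , -0.00534574, -0.01295801]), 'width': 0.09397091108256143}
```

View pics/side0.png

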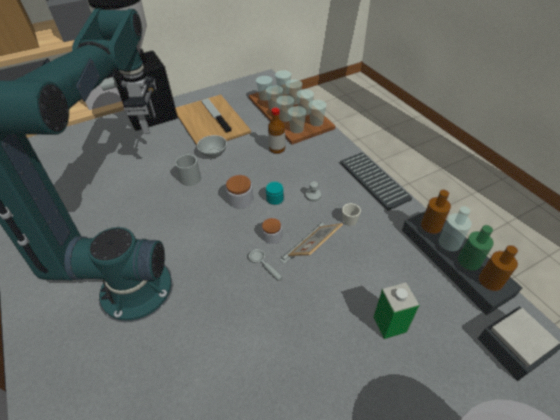

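View pics/top0.png

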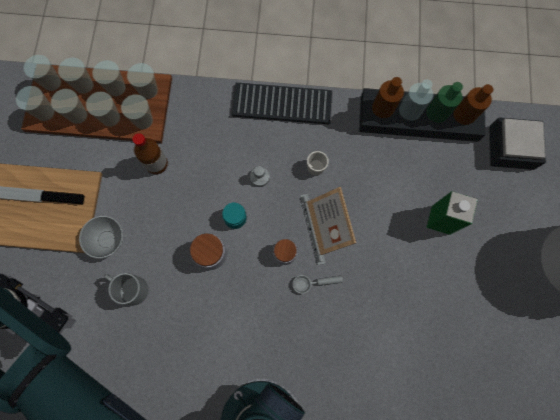

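The top view shows three tin-like things: turquoise at (234,215), a large wood-lidded one at (207,250) and a small wood-lidded one at (285,250). The small one beside the rail (308,228) is the one meant. I'll check it in a close crop.

Run:
```python
import cv2,numpy as np
a=cv2.imread("pics/top0.png")[140:310,180:360]; b=cv2.imread("pics/side0.png")[160:300,215:375]
cv2.imwrite("pics/c0.png",cv2.resize(a,None,fx=3.5,fy=3.5,interpolation=cv2.INTER_CUBIC)[:600])
cv2.imwrite("pics/c1.png",cv2.resize(b,None,fx=4,fy=4,interpolation=cv2.INTER_CUBIC))
```

```text
(no output)
```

View pics/c0.png

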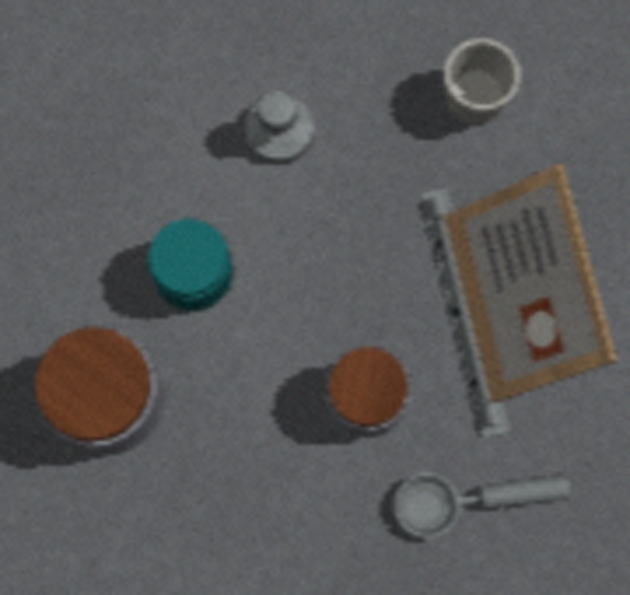

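View pics/c1.png

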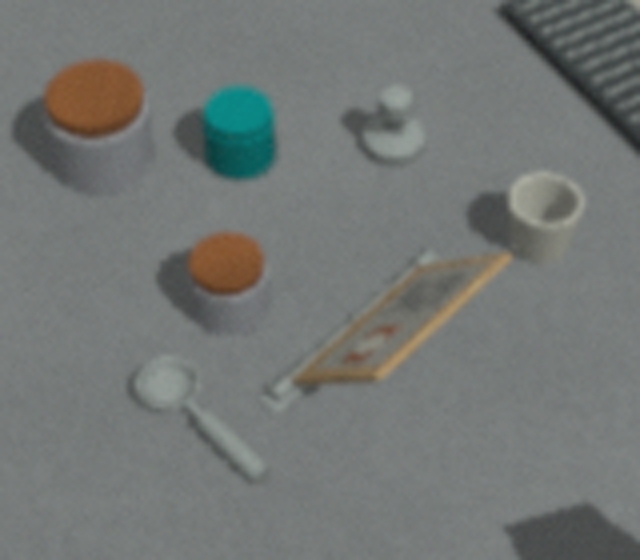

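The crop confirms the small wood-lidded tin at top (285,250). The board is leaning right of the rail. Its free edge corners are at top (340,188) and (355,242).

```bash
cat > h.py <<'E'
import cv2,numpy as np
from bench import robot, optics, job
from scipy.optimize import least_squares
def cal(n):
    c=optics.get_calibration(n);K=np.array([[c['fx'],0,c['cx']],[0,c['fy'],c['cy']],[0,0,1.]])
    return K,cv2.Rodrigues(c['rvec'])[0],c['tvec'],c['rvec']
def plane(n,p,z):
    K,R,t,_=cal(n);d=R.T@np.linalg.inv(K)@np.array([p[0],p[1],1.]);o=-R.T@t
    return o+d*(z-o[2])/d[2]
def proj(n,P):
    K,R,t,rv=cal(n);return cv2.projectPoints(np.atleast_2d(np.float64(P)),rv,t,K,None)[0].reshape(-1,2)
def tri(pt,ps):
    M=[];
    for n in("top","side"):
        K,R,t,_=cal(n);M.append(K@np.c_[R,t])
    X=cv2.triangulatePoints(M[0],M[1],np.float64(pt).reshape(2,1),np.float64(ps).reshape(2,1)).ravel();return X[:3]/X[3]
def snap(n,f):
    im=optics.snapshot(n)[:,:,::-1].copy();cv2.imwrite(f,im);return im
def lid(im,near):
    h=cv2.cvtColor(im,cv2.COLOR_BGR2HSV)
    m=((h[...,0]<14)&(h[...,1]>130)&(h[...,2]>50)).astype(np.uint8)
    k,_,s,c=cv2.connectedComponentsWithStats(m)
    out=[(c[i],s[i,4]) for i in range(1,k) if s[i,4]>60]
    return min(out,key=lambda q:np.hypot(*(q[0]-near)))
E
python3 - <<'E'
from h import *
np.set_printoptions(precision=4,suppress=True)
T=lambda u,v:(180+u/3.5,140+v/3.5); S=lambda u,v:(215+u/4,160+v/4)
for n,f,q in(("top","pics/top0.png",(285,250)),("side","pics/side0.png",(272,226))):
    c,a=lid(cv2.imread(f),q);print(n,c,a,plane(n,c,.06))
print("rail top z15",plane("top",T(436,200),.015),plane("top",T(492,422),.015))
print("rail side",plane("side",S(430,256),.015),plane("side",S(278,393),.015))
print("edge far",tri(T(562,170),S(508,256)),"near",tri(T(613,357),S(382,377)))
for nm,p in dict(spoonbowl=(425,505),spoonend=(570,488),cup=(481,105),tamper=(280,138),turq=(190,265),big=(95,390)).items():
    print(nm,plane("top",T(*p),.0 if nm in('spoonbowl','spoonend','cup','tamper') else .06))
E
```

```text
top [284.7119 250.0169] 354 [ 0.452  -0.0239  0.06  ]
side [271.08   225.3429] 175 [ 0.4475 -0.0286  0.06  ]
rail top z15 [ 0.6182 -0.0689  0.015 ] [ 0.4385 -0.1269  0.015 ]
rail side [ 0.6173 -0.075   0.015 ] [ 0.4372 -0.135   0.015 ]
edge far [ 0.6284 -0.1611  0.0952] near [ 0.4853 -0.2082  0.0901]
spoonbowl [ 0.3695 -0.0792  0.    ]
spoonend [ 0.3932 -0.1939  0.    ]
cup [ 0.7095 -0.1017  0.    ]
tamper [0.665  0.0656 0.    ]
turq [0.5348 0.1227 0.06  ]
big [0.4294 0.185  0.06  ]
```

```bash
cat >> h.py <<'E'
from scipy.spatial.transform import Rotation as Ro
np.set_printoptions(precision=3,suppress=True)
YAW=0.317; O=np.array([.5278,-.1025,0]); X=np.array([np.cos(YAW),np.sin(YAW),0]);Y=np.array([-np.sin(YAW),np.cos(YAW),0])
def w(x,y,z): return O+x*X+y*Y+np.array([0,0,z])
def inr(p): d=np.asarray(p)-O; return np.array([d@X,d@Y,d[2]])
RT=Ro.from_matrix(np.c_[np.cross(X,[0,0,-1]),X,[0,0,-1]])   # tool y along rail x, z down
def rel(p,R=RT):
    o=robot.get_obs();C=Ro.from_euler('xyz',o['ee_rot'])
    return C.inv().apply(np.asarray(p)-o['tool_pos'])*100,(C.inv()*R).as_rotvec()
def stat():
    o=robot.get_obs();print(o['time'],o['tool_pos'],'rail:',inr(o['tool_pos']),'F',o['wrist_force'],o['width'])
E
python3 - <<'E'
from h import *
stat();print(rel(w(-.0506,.040,.19)))
print(plane("top",(450,230),0),plane("top",(155,168),0),plane("top",(100,240),0.05))
E
```

```text
0.1 [0.238 0.495 0.189] rail: [-0.089  0.658  0.189] F [ 0.003 -0.077  0.095] 0.09397091108256143
(array([-45.599, -41.951,  -0.052]), array([-0.002,  0.001,  0.806]))
[ 0.562 -0.494  0.   ] [0.673 0.38  0.   ] [0.436 0.483 0.05 ]
```

Emit:
apply_moves --moves '[[[-4,-4,0],[0,0,0.08],0.3],[[-8,-7.5,0],[0,0,0.16],0.3],[[-12,-11,0],[0,0,0.24],0.3],[[-15,-14,0],[0,0,0.32],0.3],[[-18,-17,0],[0,0,0.4],0.3],[[-21,-19.5,0],[0,0,0.48],0.3],[[-24,-22,0],[0,0,0.56],0.3],[[-27,-25,0],[0,0,0.64],0.3],[[-30,-27.5,0],[0,0,0.72],0.3],[[-33,-30.3,0],[0,0,0.806],0.3]]'

```text
time: 0.93
tool_pos: [0.3926, 0.107, 0.1895]
ee_rot: [3.141, -0.0, 1.884]
wrist_force: [1.5, 0.1, -0.6]
width: 0.0313
```

Run:
```python
from h import *
stat();print(rel(w(-.0506,.040,.12)))
```

```text
0.9333 [0.393 0.107 0.19 ] rail: [-0.063  0.241  0.19 ] F [ 1.452  0.122 -0.588] 0.03130554127108972
(array([-20.113,   1.33 ,   6.952]), array([ 0.   , -0.   , -0.004]))
```

Emit:
apply_moves --moves '[[[-3,0.2,0.7],[0,0,0],0.3],[[-6.5,0.5,2],[0,0,0],0.3],[[-10,0.8,3.5],[0,0,0],0.3],[[-13.5,1,5],[0,0,0],0.3],[[-17,1.2,6],[0,0,0],0.3],[[-20.1,1.3,7],[0,0,0],0.3],[[-20.1,1.3,7],[0,0,0],0.3],[[-20.1,1.3,7],[0,0,0],0.3],[[-20.1,1.3,7],[0,0,0],0.3],[[-20.1,1.3,7],[0,0,0],0.3]]'

```text
time: 1.77
tool_pos: [0.4676, -0.077, 0.1203]
ee_rot: [3.141, -0.0, 1.889]
wrist_force: [0.0, -0.8, 0.4]
width: 0.0282
```

Run:
```python
from h import *
stat();print(rel(w(-.0506,.038,.026)))
for n,b in(("side",(215,130,375,270)),("top",(230,150,380,290))):
    im=snap(n,f"pics/{n}1.png");cv2.imwrite(f"pics/{n}1c.png",cv2.resize(im[b[1]:b[3],b[0]:b[2]],None,fx=4,fy=4,interpolation=cv2.INTER_CUBIC))
```

```text
1.7667 [ 0.468 -0.077  0.12 ] rail: [-0.049  0.043  0.12 ] F [ 0.034 -0.791  0.396] 0.028231859858760214
(array([-0.505, -0.141,  9.425]), array([ 0.001, -0.   ,  0.001]))
```

View pics/side1c.png

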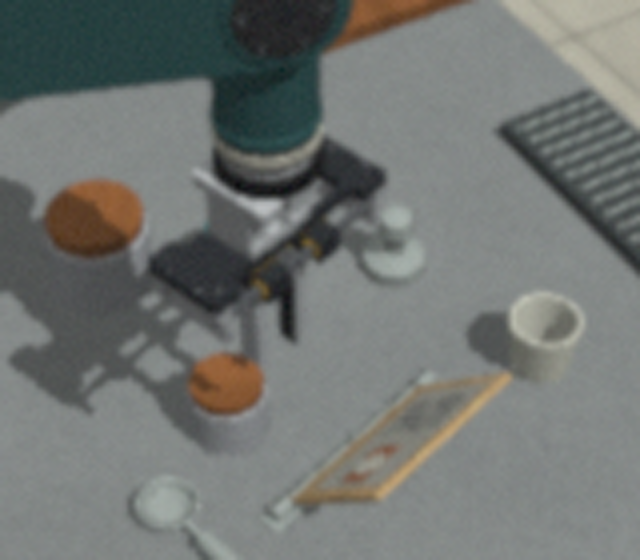

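View pics/top1c.png

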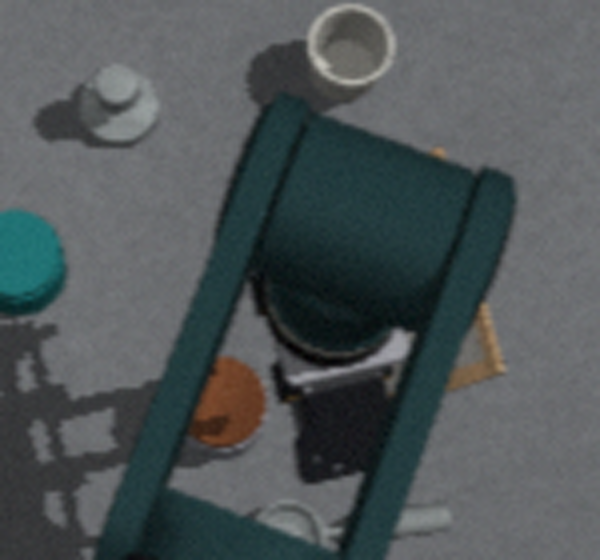

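The crops show the fingers above the gap between tin and rail, with the gripper body's long axis along the rail. I'll descend.

Emit:
apply_moves --moves '[[[-0.5,-0.1,1],[0,0,0],0.3],[[-0.5,-0.1,2.2],[0,0,0],0.3],[[-0.5,-0.1,3.5],[0,0,0],0.3],[[-0.5,-0.1,4.8],[0,0,0],0.3],[[-0.5,-0.1,6],[0,0,0],0.3],[[-0.5,-0.1,7.2],[0,0,0],0.3],[[-0.5,-0.1,8.2],[0,0,0],0.3],[[-0.5,-0.1,9],[0,0,0],0.3],[[-0.5,-0.1,9.4],[0,0,0],0.3],[[-0.5,-0.1,9.4],[0,0,0],0.3]]'

```text
time: 2.7
tool_pos: [0.4673, -0.0827, 0.0244]
ee_rot: [-3.14, -0.001, 1.888]
wrist_force: [0.3, -0.0, -0.9]
width: 0.0285
```

Run:
```python
from h import *
stat();print(rel(w(-.0506,.145,.026)))
im=snap("side","pics/side2.png");cv2.imwrite("pics/side2c.png",cv2.resize(im[130:270,215:375],None,fx=4,fy=4,interpolation=cv2.INTER_CUBIC))
```

```text
2.7 [ 0.467 -0.083  0.024] rail: [-0.051  0.038  0.024] F [ 0.286 -0.034 -0.902] 0.02848858455244785
(array([10.734,  0.072, -0.145]), array([-0.002, -0.001,  0.   ]))
```

View pics/side2c.png

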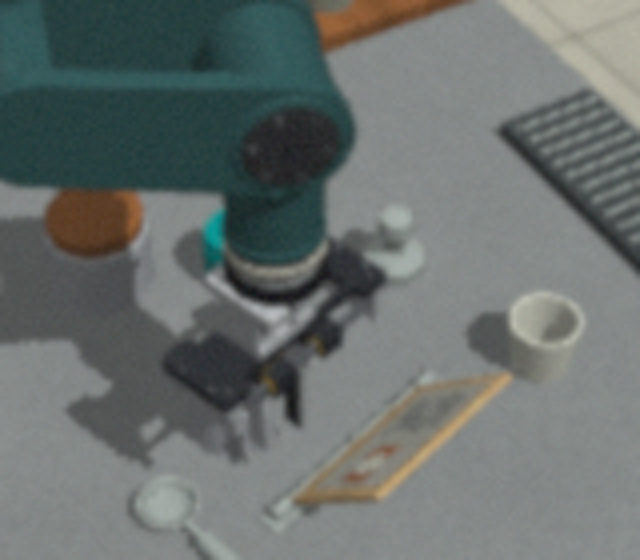

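The fingers are down in the gap, touching neither tin nor board. Pushing gently.

Emit:
apply_moves --moves '[[[0.5,0,0],[0,0,0],0.3],[[1,0,0],[0,0,0],0.3],[[1.5,0,0],[0,0,0],0.3],[[2,0,0],[0,0,0],0.3],[[2.4,0,0],[0,0,0],0.3],[[2.8,0,0],[0,0,0],0.3],[[3.2,0,0],[0,0,0],0.3],[[3.6,0,0],[0,0,0],0.3],[[4,0,0],[0,0,0],0.3],[[4.4,0,0],[0,0,0],0.3]]'

```text
time: 3.58
tool_pos: [0.4548, -0.0412, 0.0261]
ee_rot: [3.141, 0.001, 1.888]
wrist_force: [0.9, -1.8, 1.4]
width: 0.0281
```

Run:
```python
from h import *
stat();print(rel(w(-.0506,.145,.026)))
im=snap("side","pics/side3.png");cv2.imwrite("pics/side3c.png",cv2.resize(im[130:270,215:375],None,fx=4,fy=4,interpolation=cv2.INTER_CUBIC))
im=snap("top","pics/top3.png");c,a=lid(im,(275,248));print(c,a,inr(plane("top",c,.06)))
```

```text
3.5833 [ 0.455 -0.041  0.026] rail: [-0.05   0.081  0.026] F [ 0.941 -1.839  1.378] 0.02810120633884387
(array([ 6.403, -0.039,  0.007]), array([ 0.001,  0.001, -0.   ]))
[274.395 252.366] 238 [-0.047  0.127  0.06 ]
```

View pics/side3c.png

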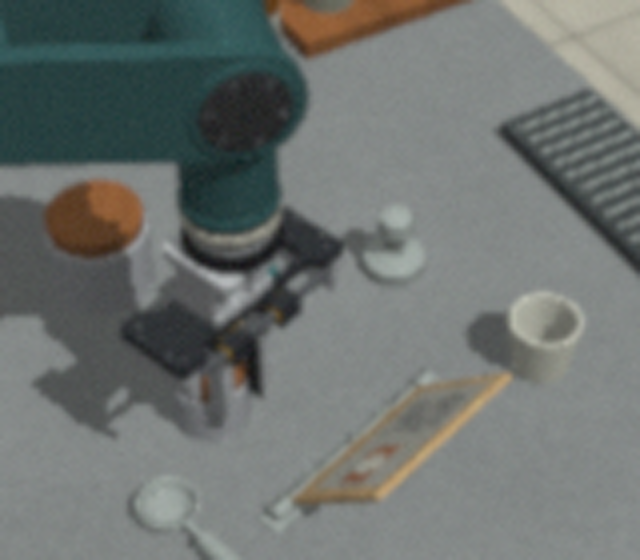

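View pics/top3.png

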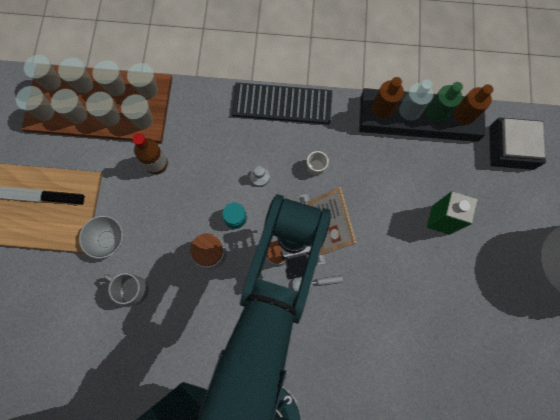

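The tin is sliding upright ahead of the fingers, with its lid at top (274,252), y about 0.122–0.127. Continuing.

Emit:
apply_moves --moves '[[[0.7,0,0],[0,0,0],0.3],[[1.4,0,0],[0,0,0],0.3],[[2.1,0,0],[0,0,0],0.3],[[2.8,0,0],[0,0,0],0.3],[[3.5,0,0],[0,0,0],0.3],[[4.2,0,0],[0,0,0],0.3],[[4.9,0,0],[0,0,0],0.3],[[5.5,0,0],[0,0,0],0.3],[[6.1,0,0],[0,0,0],0.3],[[6.4,0,0],[0,0,0],0.3]]'

```text
time: 4.52
tool_pos: [0.4343, 0.0204, 0.0258]
ee_rot: [3.142, -0.0, 1.888]
wrist_force: [0.3, -2.5, 1.3]
width: 0.0282
```

Emit:
apply_moves --moves '[[[0,0,0],[0,0,0],0.3],[[-1,0,0],[0,0,0],0.3],[[-3,0,0],[0,0,0],0.3],[[-4,0,-2],[0,0,0],0.3],[[-4,0,-5],[0,0,0],0.2],[[-4,0,-8],[0,0,0],0.1],[[-4,0,-11],[0,0,0],0],[[-4,0,-14],[0,0,0],0],[[-4,0,-16],[0,0,0],0],[[-4,0,-16],[0,0,0],0]]'

```text
time: 5.35
tool_pos: [0.4495, -0.0191, 0.1905]
ee_rot: [3.134, 0.003, 1.887]
wrist_force: [0.8, -0.6, 1.2]
width: 0.0005
```

Run:
```python
from h import *
stat();print(rel(w(0,-.165,.19)))
im=snap("side","pics/side4.png");cv2.imwrite("pics/side4c.png",cv2.resize(im[130:270,215:375],None,fx=4,fy=4,interpolation=cv2.INTER_CUBIC))
c,a=lid(im,(253,215));print(c,a,inr(plane("side",c,.06)))
im=snap("top","pics/top4.png");c,a=lid(im,(258,258));print(c,a,inr(plane("top",c,.06)))
```

```text
5.35 [ 0.449 -0.019  0.191] rail: [-0.048  0.104  0.191] F [ 0.779 -0.635  1.244] 0.0004646222071444897
(array([-26.859,   4.853,   0.165]), array([ 0.008,  0.003, -0.   ]))
[252.403 211.968] 154 [-0.053  0.183  0.06 ]
[256.532 258.   ] 231 [-0.052  0.177  0.06 ]
```

View pics/side4c.png

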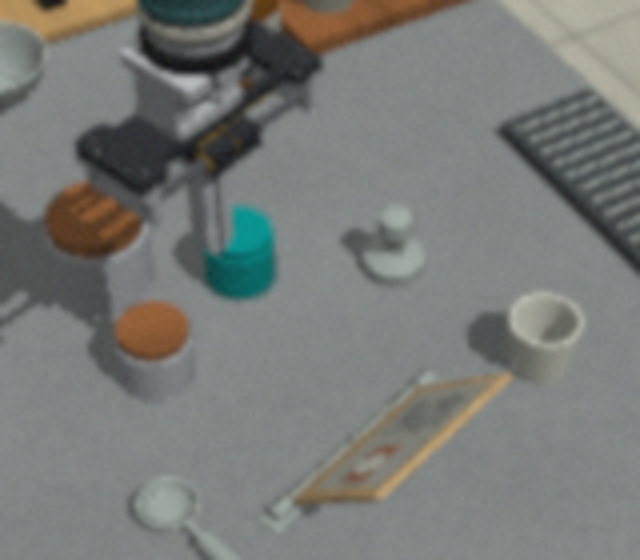

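View pics/top4.png

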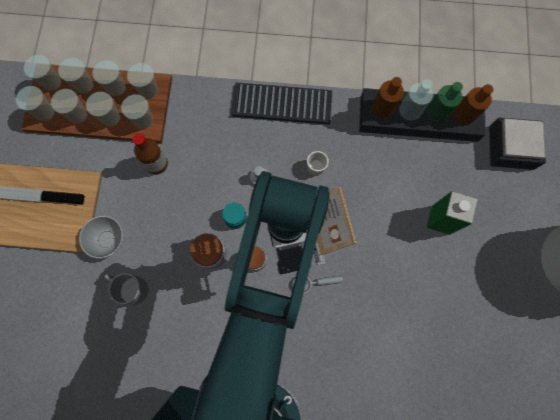

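The tin stands upright at y about 0.18 (side lid (252,212)), which is clear of the board's place. Fingers are shut. Next, over the board to its -y side.

Emit:
apply_moves --moves '[[[-3,0.5,0],[0,0,0],0],[[-6,1,0],[0,0,0],0],[[-9,1.6,0],[0,0,0],0],[[-12,2.2,0],[0,0,0],0],[[-15,2.8,0],[0,0,0],0],[[-18,3.3,0],[0,0,0],0],[[-21,3.8,0],[0,0,0],0],[[-24,4.3,0],[0,0,0],0],[[-26.8,4.8,0],[0,0,0],0],[[-26.8,4.8,0],[0,0,0],0]]'

```text
time: 6.28
tool_pos: [0.5757, -0.2621, 0.18]
ee_rot: [-3.136, -0.004, 1.884]
wrist_force: [-0.1, 0.8, -1.2]
width: 0.0006
```

Emit:
apply_moves --moves '[[[0,0,1],[0,0,0],0],[[0,0,3],[0,0,0],0],[[0,0,5],[0,0,0],0],[[0,0,7],[0,0,0],0],[[0,0,9],[0,0,0],0],[[0,0,11],[0,0,0],0],[[0,0,12.3],[0,0,0],0],[[0,0,12.6],[0,0,0],0],[[0,0,12.6],[0,0,0],0],[[0,0,12.6],[0,0,0],0]]'

```text
time: 7.12
tool_pos: [0.5764, -0.2578, 0.0603]
ee_rot: [3.141, 0.0, 1.888]
wrist_force: [-0.3, -0.3, -0.3]
width: 0.0006
```

Run:
```python
from h import *
stat();print(rel(w(0,-.165,.064)))
im=snap("side","pics/side5.png");cv2.imwrite("pics/side5c.png",cv2.resize(im[130:280,235:395],None,fx=4,fy=4,interpolation=cv2.INTER_CUBIC))
c,a=lid(im,(253,215));print(c,a,inr(plane("side",c,.06)))
im=snap("top","pics/top5.png");c,a=lid(im,(258,258));print(c,a,inr(plane("top",c,.06)))
cv2.imwrite("pics/top5c.png",cv2.resize(im[150:290,230:380],None,fx=4,fy=4,interpolation=cv2.INTER_CUBIC))
# path table
for th in np.linspace(.75,np.pi,14):
    if th<=np.pi/2:
        y=-.125*np.cos(th)-.003*np.sin(th)-.008; zt=.008+.125*np.sin(th)-.043
    else:
        r=.082+.018*(th-np.pi/2)/(np.pi/2); y=-r*np.cos(th)-.003*np.sin(th)-.008; zt=.008+r*np.sin(th)-.003*np.cos(th)
    print(f"{th:.2f} y {y:.3f} ztcp {zt+.014:.3f}")
```

```text
7.1167 [ 0.576 -0.258  0.06 ] rail: [-0.002 -0.163  0.06 ] F [-0.318 -0.344 -0.347] 0.0005803399819221548
(array([-0.229,  0.228, -0.37 ]), array([0.001, 0.   , 0.   ]))
[252.415 211.484] 159 [-0.051  0.184  0.06 ]
[253.506 257.017] 362 [-0.047  0.185  0.06 ]
0.75 y -0.102 ztcp 0.064
0.93 y -0.085 ztcp 0.079
1.12 y -0.065 ztcp 0.091
1.30 y -0.044 ztcp 0.100
1.49 y -0.022 ztcp 0.104
1.67 y -0.003 ztcp 0.105
1.85 y 0.013 ztcp 0.105
2.04 y 0.029 ztcp 0.101
2.22 y 0.044 ztcp 0.095
2.41 y 0.058 ztcp 0.086
2.59 y 0.070 ztcp 0.074
2.77 y 0.080 ztcp 0.059
2.96 y 0.088 ztcp 0.043
3.14 y 0.092 ztcp 0.025
```

View pics/side5c.png

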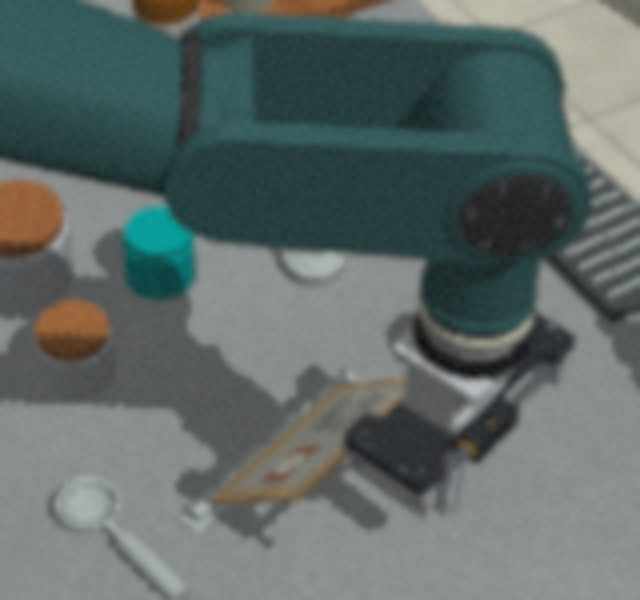

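View pics/top5c.png

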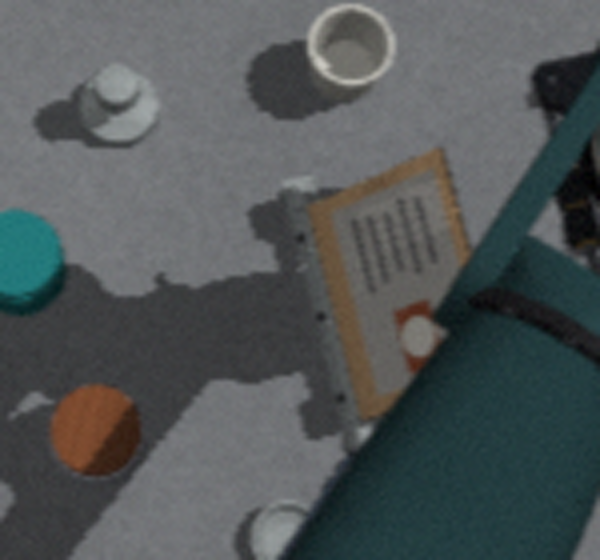

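The fingers are shut and low outside the board's free edge, and the tin is at y 0.185. Pushing the edge inward and up.

Emit:
apply_moves --moves '[[[1.2,0,0],[0,0,0],0],[[2.4,0,0],[0,0,0],0],[[3.6,0,0],[0,0,0],0],[[4.5,0,0],[0,0,0],0],[[5.3,0,-0.1],[0,0,0],0],[[6,0,-0.3],[0,0,0],0],[[6.6,0,-0.7],[0,0,0],0],[[7.2,0,-1.2],[0,0,0],0],[[7.8,0,-1.6],[0,0,0],0],[[8.4,0,-2],[0,0,0],0]]'

```text
time: 8.05
tool_pos: [0.5502, -0.1791, 0.0808]
ee_rot: [3.141, 0.002, 1.887]
wrist_force: [-0.2, -4.2, 1.0]
width: 0.0004
```

Run:
```python
from h import *
stat()
im=snap("side","pics/side6.png");cv2.imwrite("pics/side6c.png",cv2.resize(im[130:280,235:395],None,fx=4,fy=4,interpolation=cv2.INTER_CUBIC))
im=snap("top","pics/top6.png")
cv2.imwrite("pics/top6c.png",cv2.resize(im[150:290,230:380],None,fx=4,fy=4,interpolation=cv2.INTER_CUBIC))
```

```text
8.05 [ 0.55  -0.179  0.081] rail: [-0.003 -0.08   0.081] F [-0.193 -4.209  0.952] 0.0004428010354462071
```

View pics/side6c.png

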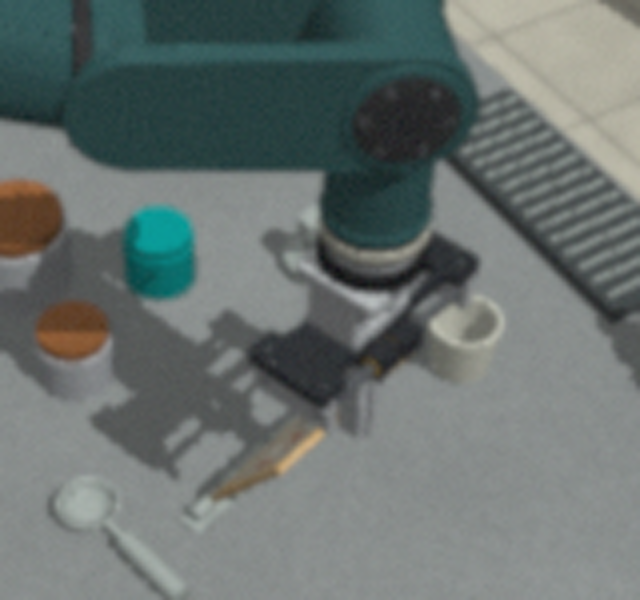

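View pics/top6c.png

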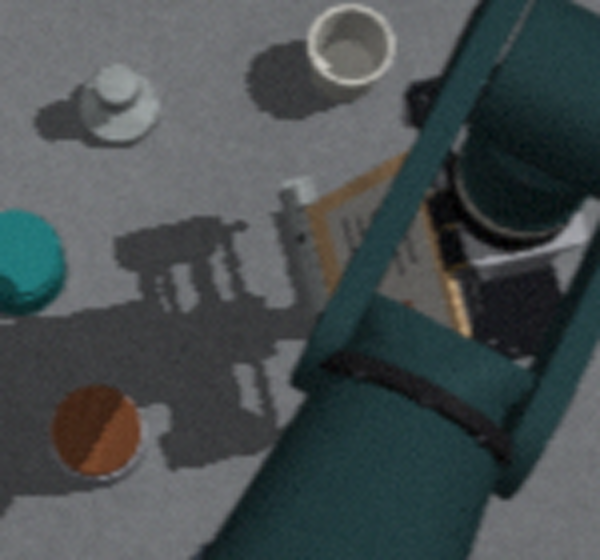

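The board is rising with about 4 N on the fingers. Continuing to upright.

Emit:
apply_moves --moves '[[[0.7,0,-0.5],[0,0,0],0],[[1.4,0,-0.9],[0,0,0],0],[[2.1,0,-1.2],[0,0,0],0],[[2.8,0,-1.5],[0,0,0],0],[[3.5,0,-1.8],[0,0,0],0],[[4.2,0,-2.1],[0,0,0],0],[[4.9,0,-2.2],[0,0,0],0],[[5.6,0,-2.3],[0,0,0],0],[[6.3,0,-2.4],[0,0,0],0],[[7,0,-2.4],[0,0,0],0]]'

```text
time: 8.98
tool_pos: [0.5278, -0.111, 0.1038]
ee_rot: [-3.141, -0.0, 1.888]
wrist_force: [0.7, -2.3, 1.9]
width: 0.0005
```

Run:
```python
from h import *
stat()
im=snap("side","pics/side7.png");cv2.imwrite("pics/side7c.png",cv2.resize(im[130:280,235:395],None,fx=4,fy=4,interpolation=cv2.INTER_CUBIC))
```

```text
8.9833 [ 0.528 -0.111  0.104] rail: [-0.003 -0.008  0.104] F [ 0.671 -2.274  1.896] 0.0005345189676598407
```

View pics/side7c.png

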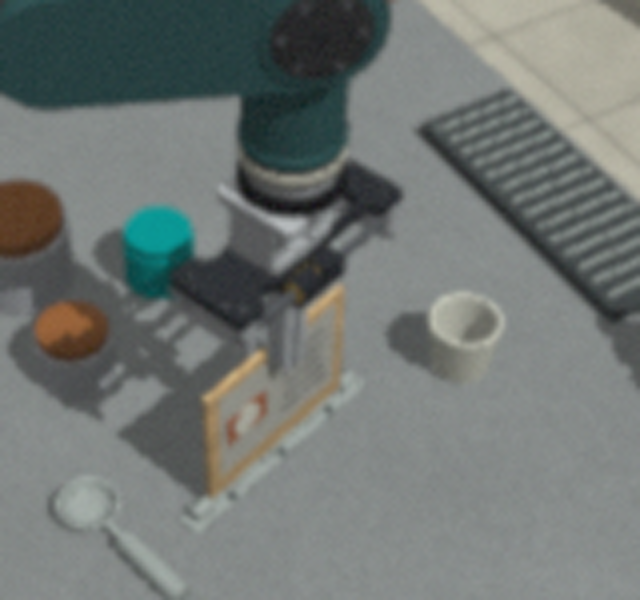

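Upright. Now over the top and down the arc.

Emit:
apply_moves --moves '[[[0.8,0,0],[0,0,0],0],[[1.6,0,0],[0,0,0],0],[[2.4,0,0],[0,0,0],0],[[3.2,0,0.1],[0,0,0],0],[[4,0,0.3],[0,0,0],0],[[4.7,0,0.6],[0,0,0],0],[[5.4,0,1],[0,0,0],0],[[6,0,1.4],[0,0,0],0],[[6.6,0,1.8],[0,0,0],0],[[7.1,0,2.2],[0,0,0],0]]'

```text
time: 9.87
tool_pos: [0.506, -0.0434, 0.0816]
ee_rot: [3.141, -0.001, 1.888]
wrist_force: [0.6, -0.4, 1.5]
width: 0.0004
```

Run:
```python
from h import *
stat()
im=snap("side","pics/side8.png");cv2.imwrite("pics/side8c.png",cv2.resize(im[130:280,235:395],None,fx=4,fy=4,interpolation=cv2.INTER_CUBIC))
```

```text
9.8667 [ 0.506 -0.043  0.082] rail: [-0.002  0.063  0.082] F [ 0.627 -0.396  1.451] 0.0004075711709229132
```

View pics/side8c.png

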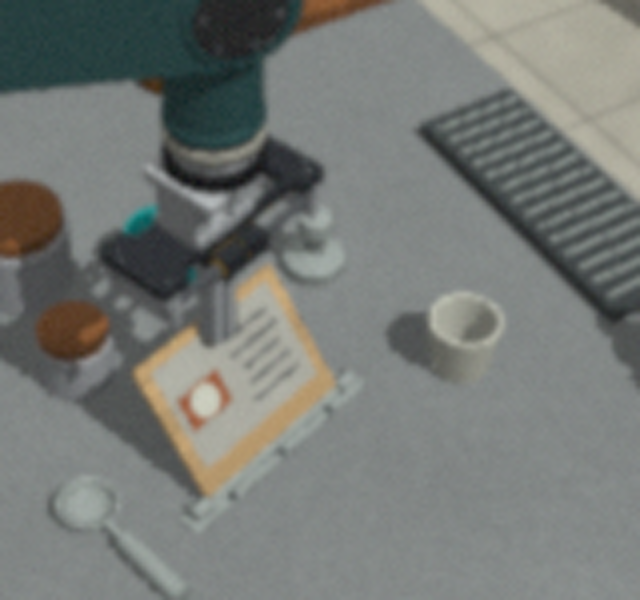

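The board is about 2.5 rad over and the finger is pressing its face. Continuing down.

Emit:
apply_moves --moves '[[[0.5,0,0.5],[0,0,0],0],[[1,0,1],[0,0,0],0],[[1.4,0,1.6],[0,0,0],0],[[1.8,0,2.2],[0,0,0],0],[[2.1,0,2.8],[0,0,0],0],[[2.4,0,3.4],[0,0,0],0],[[2.7,0,4],[0,0,0],0],[[3,0,4.5],[0,0,0],0],[[3.2,0,5],[0,0,0],0],[[3.3,0,5.4],[0,0,0],0]]'

```text
time: 10.75
tool_pos: [0.4955, -0.0126, 0.027]
ee_rot: [-3.141, -0.001, 1.888]
wrist_force: [0.7, 0.5, 0.8]
width: 0.0001
```

Emit:
apply_moves --moves '[[[0,0,0.1],[0,0,0],0],[[0,0,0.2],[0,0,0],0],[[0,0,0.3],[0,0,0],0],[[0,0,0.4],[0,0,0],0],[[0,0,0.4],[0,0,0],0],[[0,0,0.4],[0,0,0],0],[[0,0,0.4],[0,0,0],0],[[0,0,0.4],[0,0,0],0],[[0,0,0.4],[0,0,0],0],[[0,0,0.4],[0,0,0],0]]'

```text
time: 11.58
tool_pos: [0.4958, -0.0131, 0.0238]
ee_rot: [3.142, 0.0, 1.888]
wrist_force: [-0.2, 0.5, 1.0]
width: 0.0005
```

Run:
```python
from h import *
stat()
im=snap("side","pics/side9.png");cv2.imwrite("pics/side9c.png",cv2.resize(im[130:280,235:395],None,fx=4,fy=4,interpolation=cv2.INTER_CUBIC))
```

```text
11.5833 [ 0.496 -0.013  0.024] rail: [-0.003  0.095  0.024] F [-0.197  0.532  1.035] 0.0005411946512442717
```

View pics/side9c.png

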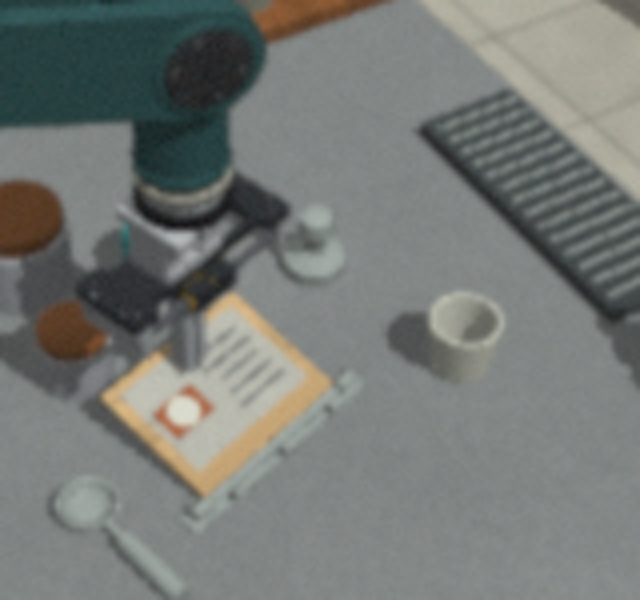

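The board looks nearly flat, but with only about 1 N it isn't clearly on the stop. I'll press further.

Emit:
apply_moves --moves '[[[0,0,0.1],[0,0,0],0],[[0,0,0.2],[0,0,0],0],[[0,0,0.3],[0,0,0],0],[[0,0,0.4],[0,0,0],0],[[0,0,0.5],[0,0,0],0],[[0,0,0.5],[0,0,0],0],[[0,0,0.5],[0,0,0],0],[[0,0,0.5],[0,0,0],0],[[0,0,0.5],[0,0,0],0],[[0,0,0.5],[0,0,0],0]]'

```text
time: 12.47
tool_pos: [0.4957, -0.0131, 0.0187]
ee_rot: [-3.142, 0.0, 1.888]
wrist_force: [-1.6, 0.3, 0.6]
width: 0.0003
```

Run:
```python
from h import *
stat();print(robot.tips_ahead)
for n,b in(("side",(250,170,340,250)),("top",(260,190,340,270))):
    im=snap(n,f"pics/{n}10.png");cv2.imwrite(f"pics/{n}10c.png",cv2.resize(im[b[1]:b[3],b[0]:b[2]],None,fx=7,fy=7,interpolation=cv2.INTER_CUBIC))
print(proj("side",robot.get_obs()['tool_pos']-[0,0,.014]))
```

```text
12.4667 [ 0.496 -0.013  0.019] rail: [-0.003  0.095  0.019] F [-1.574  0.28   0.557] 0.000290304343184955
0.014
[[282.269 227.508]]
```

View pics/side10c.png

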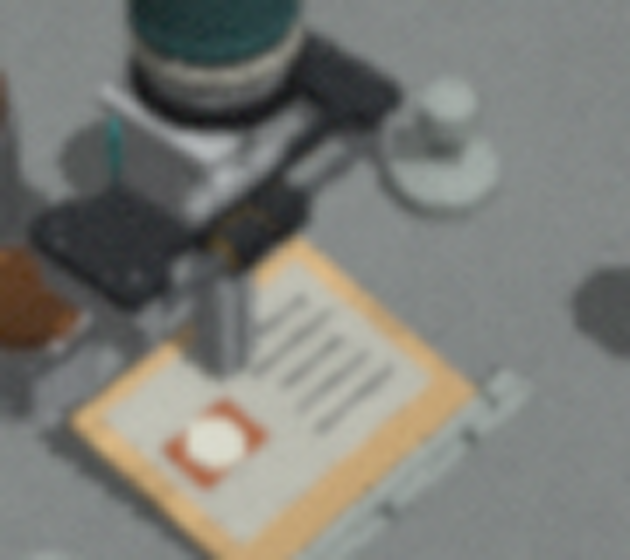

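View pics/top10c.png

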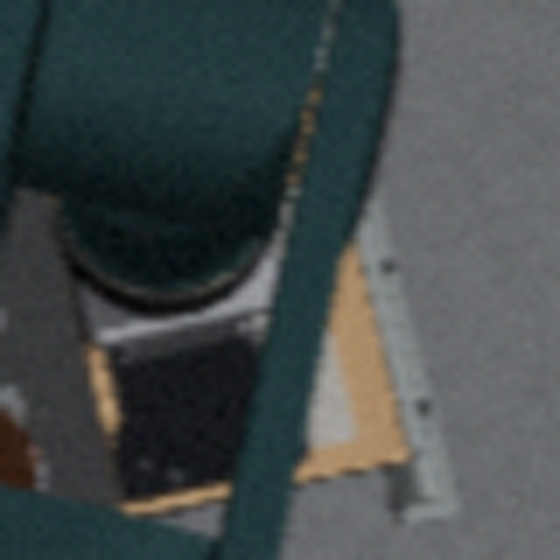

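Emit:
apply_moves --moves '[[[0,0,0.1],[0,0,0],0],[[0,0,0.2],[0,0,0],0],[[0,0,0.3],[0,0,0],0],[[0,0,0.4],[0,0,0],0],[[0,0,0.5],[0,0,0],0],[[0,0,0.5],[0,0,0],0],[[0,0,0.5],[0,0,0],0],[[0,0,0.5],[0,0,0],0],[[0,0,0.5],[0,0,0],0],[[0,0,0.5],[0,0,0],0]]'

```text
time: 13.4
tool_pos: [0.4957, -0.0131, 0.0137]
ee_rot: [-3.141, 0.0, 1.888]
wrist_force: [0.4, 0.2, 0.4]
width: 0.0005
```

Run:
```python
from h import *
stat()
for n,b in(("side",(250,170,340,250)),):
    im=snap(n,f"pics/{n}11.png");cv2.imwrite(f"pics/{n}11c.png",cv2.resize(im[b[1]:b[3],b[0]:b[2]],None,fx=7,fy=7,interpolation=cv2.INTER_CUBIC))
print(robot.get_obs()['wrist_torque'],robot.get_obs()['joint_torque'])
for z in(.003,.008,.013,.02): print(z, proj("side",[w(s*.08,.125,z) for s in(-1,1)]).ravel())
```

```text
13.4 [ 0.496 -0.013  0.014] rail: [-0.003  0.095  0.014] F [0.446 0.178 0.383] 0.0005440683036466842
[-0.026 -0.023  0.013] [ -0.032 -30.419 -27.247   0.03    0.067  -0.001]
0.003 [259.88  236.428 292.022 210.211]
0.008 [259.782 235.484 292.016 209.252]
0.013 [259.684 234.535 292.009 208.287]
0.02 [259.545 233.198 292.    206.928]
```

View pics/side11c.png

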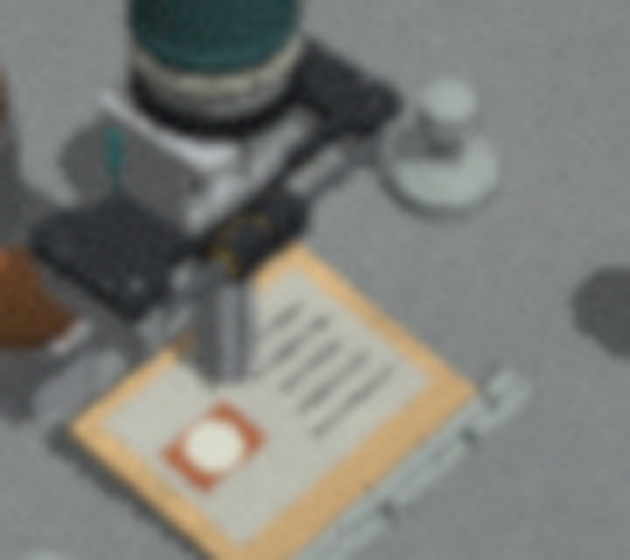

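Each press moves the board a little further down with hardly any force, so it isn't at the stop yet. Pressing on until the force rises.

Emit:
apply_moves --moves '[[[0,0,0.1],[0,0,0],0],[[0,0,0.2],[0,0,0],0],[[0,0,0.3],[0,0,0],0],[[0,0,0.4],[0,0,0],0],[[0,0,0.5],[0,0,0],0],[[0,0,0.5],[0,0,0],0],[[0,0,0.5],[0,0,0],0],[[0,0,0.5],[0,0,0],0],[[0,0,0.5],[0,0,0],0],[[0,0,0.5],[0,0,0],0]]'

```text
time: 14.28
tool_pos: [0.4957, -0.0131, 0.0087]
ee_rot: [-3.141, 0.0, 1.888]
wrist_force: [-0.2, -0.0, -0.2]
width: 0.0004
```

Run:
```python
from h import *
stat()
for n,b in(("side",(250,170,340,250)),):
    im=snap(n,f"pics/{n}12.png");cv2.imwrite(f"pics/{n}12c.png",cv2.resize(im[b[1]:b[3],b[0]:b[2]],None,fx=7,fy=7,interpolation=cv2.INTER_CUBIC))
print(proj("side",[w(s*.0975,0,.015) for s in(-1,1)]), "seen far",(215+430/4,160+256/4),"near",(215+278/4,160+393/4))
```

```text
14.2833 [ 0.496 -0.013  0.009] rail: [-0.003  0.095  0.009] F [-0.155 -0.034 -0.182] 0.0004143712554290221
[[283.613 258.026]
 [322.808 223.083]] seen far (322.5, 224.0) near (284.5, 258.25)
```

View pics/side12c.png

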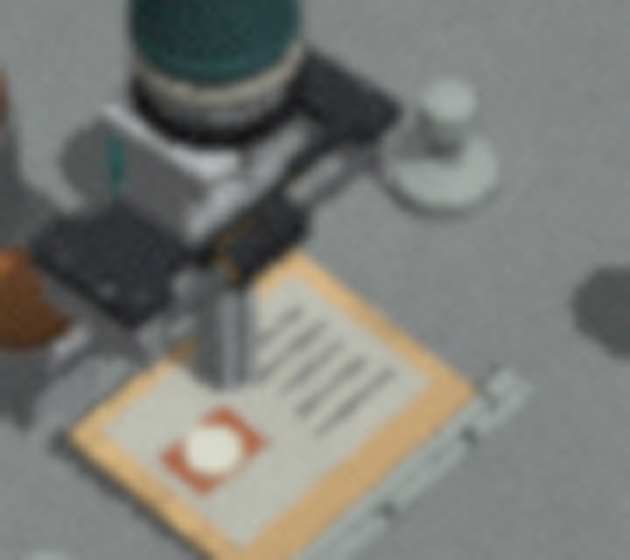

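The board is still about 3 px (about 12 mm at the edge) above flat. The fingertips evidently sit higher than the reported TCP implies. Continuing down.

Emit:
apply_moves --moves '[[[0,0,0.1],[0,0,0],0],[[0,0,0.2],[0,0,0],0],[[0,0,0.3],[0,0,0],0],[[0,0,0.4],[0,0,0],0],[[0,0,0.5],[0,0,0],0],[[0,0,0.6],[0,0,0],0],[[0,0,0.7],[0,0,0],0],[[0,0,0.7],[0,0,0],0],[[0,0,0.7],[0,0,0],0],[[0,0,0.7],[0,0,0],0]]'

```text
time: 15.17
tool_pos: [0.4958, -0.0132, 0.0016]
ee_rot: [-3.141, 0.0, 1.888]
wrist_force: [-0.2, -1.4, 0.4]
width: 0.0004
```

Run:
```python
from h import *
stat()
for n,b in(("side",(250,170,340,250)),):
    im=snap(n,f"pics/{n}13.png");cv2.imwrite(f"pics/{n}13c.png",cv2.resize(im[b[1]:b[3],b[0]:b[2]],None,fx=7,fy=7,interpolation=cv2.INTER_CUBIC))
```

```text
15.1667 [ 0.496 -0.013  0.002] rail: [-0.003  0.095  0.002] F [-0.157 -1.371  0.381] 0.00037875680555791535
```

View pics/side13c.png

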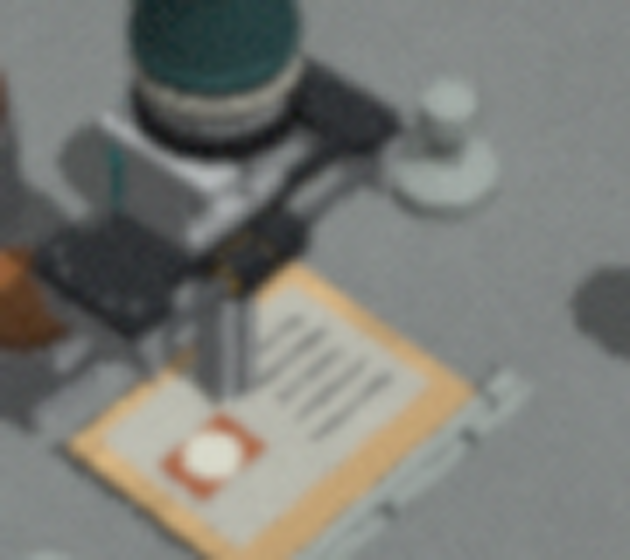

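Run:
```python
from h import *
print("t=2.7 tips pred",proj("side",[np.array([.4673,-.0827,.0104])+s*X*.0205 for s in(-1,1)]).ravel(),"seen",(215+243/4,130+460/4),(215+297/4,130+423/4))
print("now pred", proj("side",np.array([.4958,-.0132,.0016-.014])),proj("side",np.array([.4958,-.0132,.0016+.006])), "seen ~",(250+222/7,170+395/7))
print("t=8.98 upright pred", proj("side",np.array([.5278,-.111,.1038-.014])),"seen",(235+285/4,130+370/4))
print("t=9.87 pred", proj("side",np.array([.506,-.0434,.0816-.014])),"seen",(235+218/4,130+345/4))
c=cv2.imread("pics/side2.png")[200:260,250:310];cv2.imwrite("pics/s2z.png",cv2.resize(c,None,fx=9,fy=9,interpolation=cv2.INTER_CUBIC))
```

```text
t=2.7 tips pred [280.532 247.638 289.092 240.213] seen (275.75, 245.0) (289.25, 235.75)
now pred [[282.417 230.745]] [[282.283 226.977]] seen ~ (281.7142857142857, 226.42857142857144)
t=8.98 upright pred [[305.78  226.819]] seen (306.25, 222.5)
t=9.87 pred [[289.093 219.99 ]] seen (289.5, 216.25)
```

View pics/s2z.png

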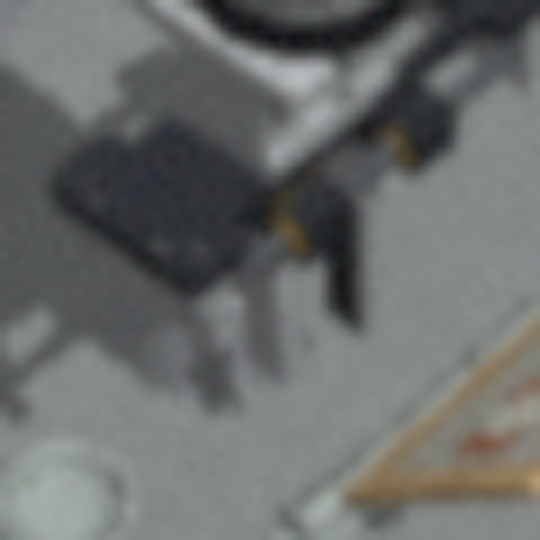

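Run:
```python
from h import *
p=np.array([.4958,-.0132,.0016])
for dz in(.083,.093,.103): print(dz,[proj("side",p-X*.0885+s*Y*.0375+[0,0,dz]).ravel() for s in(-1,1)],[proj("side",p+X*.0885+s*Y*.0375+[0,0,dz]).ravel() for s in(-1,1)])
c=cv2.imread("pics/side13.png")[160:240,240:320];cv2.imwrite("pics/s13z.png",cv2.resize(c,None,fx=7,fy=7,interpolation=cv2.INTER_CUBIC))
```

```text
0.083 [array([271.   , 233.352]), array([254.111, 221.121])] [array([308.253, 202.563]), array([291.484, 191.952])]
0.093 [array([270.856, 231.288]), array([253.87 , 219.043])] [array([308.332, 200.462]), array([291.467, 189.848])]
0.103 [array([270.71 , 229.197]), array([253.626, 216.939])] [array([308.412, 198.337]), array([291.45, 187.72])]
```

View pics/s13z.png

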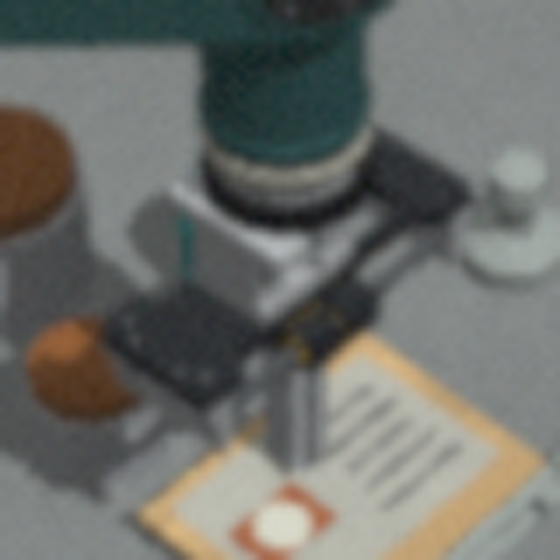

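Fingertips consistently appear about 20 mm higher in the pictures than the reported z implies (same offset at t=2.7, 9.0, 9.9 s). So the z reading can't be trusted. I'll go by force and image instead. About 1.5–2 px of board edge is left.

Emit:
apply_moves --moves '[[[0,0,0.1],[0,0,0],0],[[0,0,0.2],[0,0,0],0],[[0,0,0.3],[0,0,0],0],[[0,0,0.4],[0,0,0],0],[[0,0,0.5],[0,0,0],0],[[0,0,0.5],[0,0,0],0],[[0,0,0.5],[0,0,0],0],[[0,0,0.5],[0,0,0],0],[[0,0,0.5],[0,0,0],0],[[0,0,0.5],[0,0,0],0]]'

```text
time: 16.05
tool_pos: [0.4958, -0.013, -0.0033]
ee_rot: [3.142, 0.0, 1.888]
wrist_force: [0.5, 0.2, -0.7]
width: 0.0001
```

Emit:
apply_moves --moves '[[[0,0,0.1],[0,0,0],0],[[0,0,0.15],[0,0,0],0],[[0,0,0.2],[0,0,0],0],[[0,0,0.25],[0,0,0],0],[[0,0,0.3],[0,0,0],0],[[0,0,0.35],[0,0,0],0],[[0,0,0.4],[0,0,0],0],[[0,0,0.4],[0,0,0],0],[[0,0,0.4],[0,0,0],0],[[0,0,0.4],[0,0,0],0]]'

```text
time: 16.88
tool_pos: [0.496, -0.0131, -0.0046]
ee_rot: [3.141, 0.0, 1.888]
wrist_force: [-5.7, 0.1, 13.9]
width: 0.0003
```

Run:
```python
from h import *
stat()
im=snap("side","pics/side14.png");cv2.imwrite("pics/side14c.png",cv2.resize(im[170:250,250:340],None,fx=7,fy=7,interpolation=cv2.INTER_CUBIC))
```

```text
16.8833 [ 0.496 -0.013 -0.005] rail: [-0.002  0.095 -0.005] F [-5.674  0.083 13.864] 0.00028655909976173276
```

View pics/side14c.png

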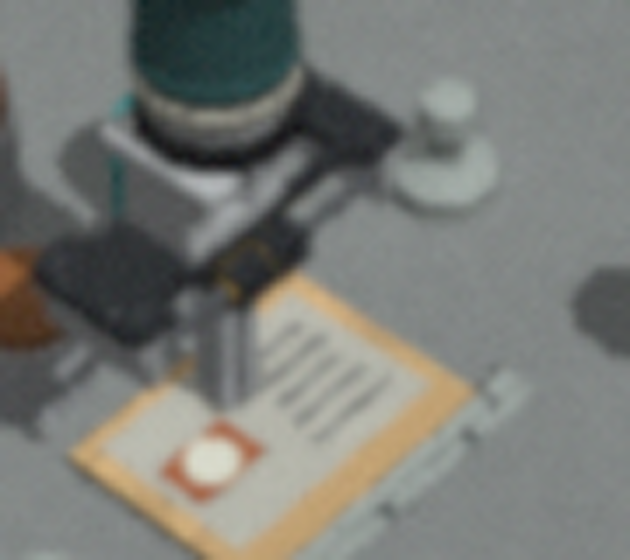

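Force rose to 14 N and the descent stopped. The free corner at (260,235) now matches the predicted flat position. One slightly firmer hold, then straight up.

Emit:
apply_moves --moves '[[[0,0,0.05],[0,0,0],0],[[0,0,0.1],[0,0,0],0],[[0,0,0.1],[0,0,0],0],[[0,0,0.1],[0,0,0],0],[[0,0,0.1],[0,0,0],0],[[0,0,-0.5],[0,0,0],0],[[0,0,-2],[0,0,0],0],[[0,0,-4.5],[0,0,0],0],[[0,0,-7.5],[0,0,0],0],[[0,0,-10],[0,0,0],0]]'

```text
time: 17.77
tool_pos: [0.4957, -0.013, 0.094]
ee_rot: [3.141, 0.0, 1.888]
wrist_force: [1.3, 0.2, -0.1]
width: 0.0005
```

Emit:
apply_moves --moves '[[[-2,0,-4],[0,0,0],0],[[-5,0,-7],[0,0,0],0],[[-9,0,-10],[0,0,0],0],[[-13,0,-12],[0,0,0],0],[[-17,0,-12],[0,0,0],0],[[-21,0,-12],[0,0,0],0],[[-25,0,-12],[0,0,0],0],[[-27,0,-12],[0,0,0],0],[[-27,0,-12],[0,0,0],0],[[-27,0,-12],[0,0,0],0]]'

```text
time: 18.6
tool_pos: [0.5796, -0.2708, 0.211]
ee_rot: [-3.14, -0.002, 1.885]
wrist_force: [-0.7, 0.3, 0.7]
width: 0.0004
```

Run:
```python
from h import *
stat()
im=snap("side","pics/side15.png");cv2.imwrite("pics/side15c.png",cv2.resize(im[130:280,215:375],None,fx=4,fy=4,interpolation=cv2.INTER_CUBIC))
c,a=lid(im,(253,215));print(c,a,inr(plane("side",c,.06)))
im=snap("top","pics/top15.png");c,a=lid(im,(254,257));print(c,a,inr(plane("top",c,.06)))
cv2.imwrite("pics/top15c.png",cv2.resize(im[150:290,220:370],None,fx=4,fy=4,interpolation=cv2.INTER_CUBIC))
for n in("side","top"): print(n,[proj(n,[w(s*.08,-.125*np.cos(t)+.003*np.sin(t)*0,.008+.125*np.sin(t)+.003) for s in(-1,1)]).ravel() for t in(3.14,3.07,3.0)])
```

```text
18.6 [ 0.58  -0.271  0.211] rail: [-0.003 -0.176  0.211] F [-0.696  0.263  0.707] 0.00037220919867102877
[252.424 212.291] 151 [-0.054  0.181  0.06 ]
[253.603 257.163] 355 [-0.048  0.185  0.06 ]
side [array([259.719, 234.878, 292.011, 208.635]), array([259.614, 233.259, 292.067, 206.984]), array([259.639, 231.728, 292.254, 205.41 ])]
top [array([277.661, 266.104, 264.982, 211.992]), array([277.806, 265.692, 265.04 , 211.236]), array([278.168, 265.226, 265.308, 210.427])]
```

View pics/side15c.png

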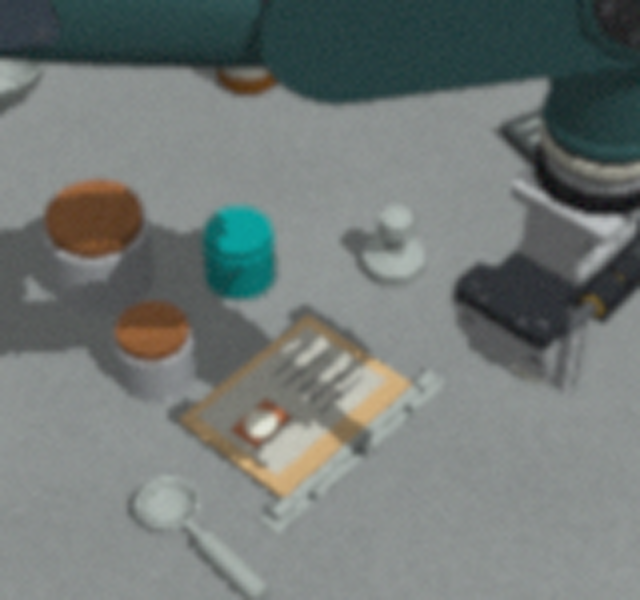

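View pics/top15c.png

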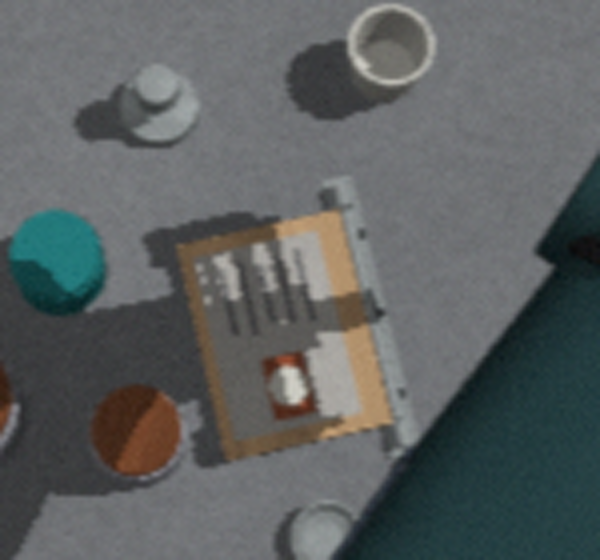

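Run:
```python
import cv2,numpy as np
a=cv2.imread("pics/top15.png")[190:280,250:330]
b=cv2.imread("pics/side15.png")[190:270,250:335]
z=lambda i:cv2.convertScaleAbs(cv2.resize(i,None,fx=7,fy=7,interpolation=cv2.INTER_CUBIC),alpha=1.6)[:600]
cv2.imwrite("pics/z15t.png",z(a[:85]));cv2.imwrite("pics/z15s.png",z(b))
```

```text
(no output)
```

View pics/z15t.png

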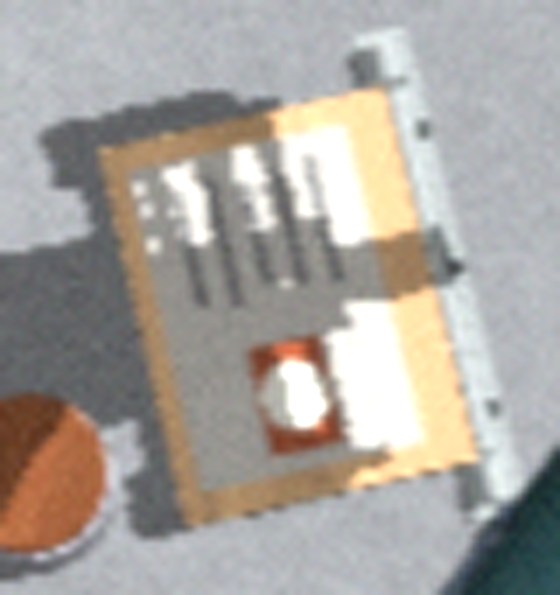

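View pics/z15s.png

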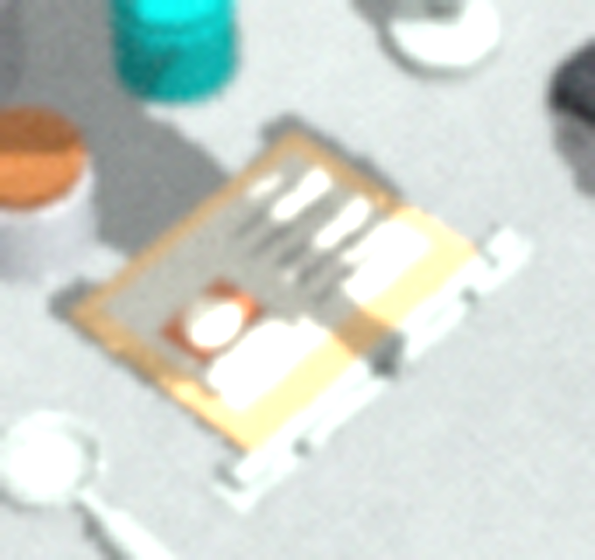

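Run:
```python
from h import *
T=lambda u,v:(250+u/7,190+v/7)
ff=tri(T(103,150),T(292,130));fn=tri(T(193,522),T(78,312));sf=tri(T(385,90),T(478,250));sn=tri(T(475,462),T(248,450))
for n,p in zip("ff fn sf sn".split(),(ff,fn,sf,sn)):print(n,p,inr(p))
d=(ff+fn-sf-sn)/2;print("tilt",np.arctan2(d[2],np.hypot(d[0],d[1])),np.linalg.norm(d))
```

```text
ff [0.566 0.042 0.011] [0.081 0.126 0.011]
fn [ 0.418 -0.008  0.009] [-0.075  0.124  0.009]
sf [ 0.603 -0.072  0.011] [0.081 0.006 0.011]
sn [ 0.451 -0.119  0.008] [-0.078  0.009  0.008]
tilt 0.0012489272740290184 0.11767890753152416
```

Triangulated corners give a board tilt of 0.001 rad, with all four at z 8–11 mm (face expected at 11 mm). The tin stands at y 0.181–0.185 and the bystanders haven't moved. Handing in.

Run:
```python
from bench import job
print(job.close_job())
```

```text
the job is handed in; nothing more can be done
None
```

I turned the recipe board over and pressed it flat on the rail's +y side, with the sugar tin slid clear first. The job is handed in; no verdict came back. The last pictures were taken at 18.6 s of the 51 s allowed.

- **Tin:** I pushed it low down with partly open fingers, from about 96 mm to about 181–185 mm from the spine line (two views), past the 160 mm limit. It stayed upright.
- **Board:** With the fingers shut, I pushed the free edge up and over, then pressed it down until it stopped against about 14 N. The triangulated corners afterwards gave a tilt of 0.001 rad, to within roughly 0.03 rad. All four corners were 8–11 mm above the counter.
- **Bystanders and arm:** The tamper, cup and spoon look unmoved in the pictures, and the arm never went low near the others. I did not measure their positions again. The arm is well clear of everything.

**Disagreement:** The reported tool height did not match the pictures: the fingertips looked about 20 mm higher than the reading implied throughout. At the end of the press the reading put them below the counter. I finished by force and images instead and never found the cause. If the height reading were true, the grasp point would have counted as inside the board during the last press. The images show the fingers resting on top of it.

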